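# Sweep the stone blanks into the pen

### The job

Four small stone blanks (two round, two square) lie loose on the bench in front of a three-sided aluminium pen. Sweep all four along the bench with the fingertips, through the open side and completely into the pen; do not pick any of them up. Leave the glue bottle, the brass hub, the grinding wheel and the screwdriver as they stand or lie.

Things in the scene. Friction and masses are not known exactly. Their poses are not given: they have to be found in the camera images.
- pen: Aluminium fence fixed to the bench, three walls 30 mm high, 6 mm thick, one side open, no floor or step (grey liner flush with bench). Inside 170 mm wide, 110 mm deep; 3 mm high screw tabs outside the side walls. Origin: on the bench, middle of the open side. +y points straight out of the opening towards the stones, x along the opening; back wall at y = -110 mm, side walls at x = +-85 mm.
- stone_a: Round stone blank with a flat underside and a low domed top, dark grey agate, 28 mm across, 12 mm high (straight sides to 7 mm), 16 to 30 g, loose on the bench. Origin: centre of its underside, z up.
- stone_b: Square stone blank, dark grey agate, 26 x 26 mm, 12 mm high, 16 to 30 g, loose on the bench. Origin: centre of its underside, x and y along its sides, z up.
- stone_c: Round stone blank with a flat underside and a low domed top, dark grey agate, 28 mm across, 12 mm high (straight sides to 7 mm), 16 to 30 g, loose on the bench. Origin: centre of its underside, z up.
- stone_d: Square stone blank, dark grey agate, 26 x 26 mm, 12 mm high, 16 to 30 g, loose on the bench. Origin: centre of its underside, x and y along its sides, z up.
- bottle: Bystander: small white glue bottle standing upright, 26 mm across, 40 mm high, between the two near stones. Origin: centre of its underside, z up.
- hub: Bystander: stepped brass hub standing upright, 26 mm across the foot, 34 mm high, between the two far stones. Origin: centre of its underside, z up.
- wheel: Bystander: grey grinding wheel lying flat, 64 mm across with a 20 mm hole, 20 mm thick, on the bench beyond the stones. Origin: centre of its underside, z up.
- driver: Bystander: screwdriver 170 mm long lying on the bench behind the pen's back wall, 26 mm thick at the handle. Origin: under the middle of its length, x along it towards the tip.
Things that resemble listed ones, but are neither listed nor needed, are in the scene too. Leave any red look-alike of the stone_a alone. Of the things that look like the bottle, take the one that is nearest to the robot's base at the start.

How it is judged:
At the end, for the whole second after the job is handed in: All four stones lie still inside the pen, each centre at least 12 mm past the line of the opening and between the walls, none higher than 20 mm; bottle, hub, wheel and screwdriver within 12 mm of where they began, the first three upright as they were (within 0.25 rad) (y of stone_a in the frame of pen between -0.11 and -0.012 m and x of stone_a in the frame of pen between -0.085 and 0.085 m and height (world z) of each of stone_a, stone_b, stone_c, stone_d below 0.02 m and linear speed of each of stone_a, stone_b, stone_c, stone_d below 0.02 m/s and y of stone_b in the frame of pen between -0.11 and -0.012 m and x of stone_b in the frame of pen between -0.085 and 0.085 m and y of stone_c in the frame of pen between -0.11 and -0.012 m and x of stone_c in the frame of pen between -0.085 and 0.085 m and y of stone_d in the frame of pen between -0.11 and -0.012 m and x of stone_d in the frame of pen between -0.085 and 0.085 m and distance of each of bottle, hub, wheel, driver from where it was at the start of the episode below 0.012 m and angle between each of bottle, hub, wheel's own z axis and vertical below 0.25 rad); the robot touches nothing.
It fails at once if a stone is lifted (its underside centre more than 20 mm above the bench) (height (world z) of any of stone_a, stone_b, stone_c, stone_d above 0.02 m).
It fails at once if a bystander is moved more than 12 mm or tipped (distance of any of bottle, hub, wheel, driver from where it was at the start of the episode above 0.012 m or angle between any of bottle, hub, wheel's own z axis and vertical above 0.25 rad).
It also fails if it takes over 67 s, if anything falls off the work surface, if the arm or the gripper's body presses on something with over 40 N, if the wrist force passes 120 N, or if a joint passes its speed limit or range.

### The arm

A 7-joint arm with a two-finger parallel gripper is mounted at the origin on the work surface. World frame = base frame: x ahead of the robot, y to its left, z up, the work surface at z = 0. Lengths are in m, angles in rad, forces in N, time in s.
With the tool pointing down it reaches from about 0.425 to 0.875 m from the base axis. Payload 9.9 kg.
Tool frame: the origin (TCP) lies at the very end of the fingers, on their centre line; the grasp point (between the pads) lies 19 mm behind it; z points along the fingers, y is the line along which they close (so a half turn about z gives the same grasp; the last joint's range is limited). The gripper opens to 85 mm and grips with 20 to 120 N. Pads are 22 mm wide; open, the fingers measure 114 mm over their backs; the gripper's body (76 mm by 85 mm) begins 54 mm behind the grasp point. The pads swing forward as they close: fully open they stand 13 mm farther back than shut.
Start: joints at [-1.228, 0.576, 0.025, 1.437, -0.015, 1.129, -0.057], TCP at [0.279, 0.614, 0.231] pointing down, gripper open.
Joint ranges: [-2.76, 2.76], [-0.34, 2.15], [-1.52, 1.57], [0.19, 2.46], [-1.09, 4.23], [0.17, 1.99], [-2.82, 2.82]. Speed limits (rad/s): [2.22, 2.22, 3.01, 3.01, 3.14, 3.14, 3.14].

### API

Orientations are given as a rotation vector (axis times angle).
In Python, from station import readout, cams, job gives the robot as it stands.
- The arm moves only by the tool play_rows, never from a script. Its argument "motion" is a list of rows, each a list of 3 entries, a list of its own where there are three numbers: the turn, a rotation vector about the tool's x, y, z in degrees, then the shift along the tool's x, y, z in mm, then the opening, from 0 (shut) to 1 (fully open). A call has 1 to 10 rows; each row is the pose to reach, as a shift and turn from the pose commanded when the call began, along the tool's axes at that moment; what a row does not reach only later rows make up. A row lasts 1/10 s, in which the tool goes at most 50 mm and 8.59 degrees, less where a joint would pass 70% of its speed; a pose out of reach is approached as far as the arm can. A call with a gripper value outside its range is refused whole. The fingers move at their own pace and stop on an object; "newtons" is the grip in N (left out, the last holds). Time passes only in rows, so rows that repeat a pose let the fingers close. It gives the time, the measured TCP pose, the force, the opening and the grip force at its end, in the units of the state.
- readout.sense(): the state, without advancing time (a new reading comes with each control period).
- cams.capture(name): name is "scene" or "top" or "wrist"; returns the picture (420x560x3 uint8, red, green, blue); there is no depth.
- cams.camera_model(name): a dict with "fx", "fy", "cx", "cy" (pixels), "pose" (4x4, takes a point from camera to world coordinates); the wrist camera has in their place "hand_eye" (4x4, takes a point from camera to tool coordinates, whose origin is the TCP and whose axes are the flange's). Camera axes: x right, y down, z forward; pixel columns grow to the right and rows downward; lengths in m; the calibration is good to about 2 mm. A picture is of the moment at which its call begins: read the wrist's pose just before it. camera_model takes no time and is no camera call.
- job.hand_in(): hands the job in; it is judged then, once.
The state is a dict: "time": time; "qpos": joint angles; "joint_velocities": joint speeds; "effort": joint torques, N m; "ee_pos": TCP position; "ee_rot": TCP orientation; "ft_force": force on the tool from outside, world axes, zero at the start; "torque": the same for the moment, N m; "finger_gap": opening from 0.0 (shut) to 1.0 (fully open); "finger_force": force on a finger pad.
Only numpy, scipy, OpenCV 4.12 (cv2) and the standard library are available. Lean on these libraries where they do the work, as an engineer would, in place of code of your own. Each camera call takes 0.05 s, during which the arm holds its last target. There are 200 camera calls.

## Working session

There is one attempt and no reset: what is moved stays moved. The work goes in short steps, Python scripts to look and compute and a tool call to move; the robot and the scene stay as the last step left them, time stands still between calls to the robot, and variables do not carry over. Pictures are saved under pics/ and viewed, at most 10 in all, crops included, and the job is handed in when it is done.

Besides the shell and the picture viewer there is one more tool, called after "Emit:" by a JSON object that holds its "fn" and its "kwargs". play_rows: Moves the arm, as the interface text tells. Its arguments: {"type":"object","properties":{"motion":{"type":"array","items":{"type":"array"}},"newtons":{"type":"number"}},"required":["motion"]}

```bash
mkdir -p pics && cat > h.py <<'E'
import numpy as np, cv2
from scipy.spatial.transform import Rotation as R
from station import readout, cams, job
def snap(n,f):
    im=cams.capture(n); cv2.imwrite('pics/'+f,im[:,:,::-1]); return im
def ray(m,u,v,z=0.0,T=None):
    T=np.array(m['pose']) if T is None else T
    d=T[:3,:3]@np.array([(u-m['cx'])/m['fx'],(v-m['cy'])/m['fy'],1]); o=T[:3,3]
    return o+d*(z-o[2])/d[2]
E
python3 - <<'E'
from h import *
snap('top','top0.png');snap('scene','scene0.png')
for n in('top','scene'):
    m=cams.camera_model(n);print(n,m['fx'],m['cx'],m['cy'],np.round(m['pose'],3).tolist())
s=readout.sense();print(s)
E
```

```text
top 472.2242327678241 288.3862480572494 206.99988101130543 [[0.022, -0.998, 0.051, 0.581], [-1.0, -0.023, -0.017, -0.043], [0.018, -0.051, -0.999, 0.882], [0.0, 0.0, 0.0, 1.0]]
scene 490.8509262975868 279.41392226872745 213.30590288054827 [[-0.225, 0.66, -0.716, 1.378], [0.974, 0.138, -0.178, 0.16], [-0.019, -0.738, -0.674, 0.762], [0.0, 0.0, 0.0, 1.0]]
{'time': 0.1, 'qpos': array([-1.22781724,  0.57645819,  0.02481751,  1.43780516, -0.01501435,
        1.12898815, -0.05649337]), 'joint_velocities': array([-0.0009324 , -0.00210091,  0.00160727, -0.00196275,  0.00043074,
        0.00031198, -0.00152048]), 'effort': array([ 5.77730360e-03, -7.67309618e+01,  2.25727648e+00, -2.86607176e+01,
        1.56875839e-02,  8.61811219e-03,  8.50795573e-06]), 'ee_pos': array([0.27921991, 0.61410966, 0.23052803]), 'ee_rot': array([-6.65160751e-01, -3.07009490e+00,  2.27867607e-03]), 'ft_force': array([-0.06767049, -0.17335483, -0.42676091]), 'torque': array([ 0.00134044,  0.02243466, -0.01628854]), 'finger_force': 0.0, 'finger_gap': 0.9990161593919074}
```

View pics/top0.png

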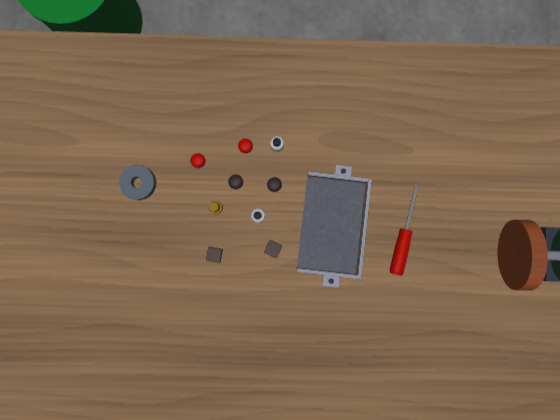

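View pics/scene0.png

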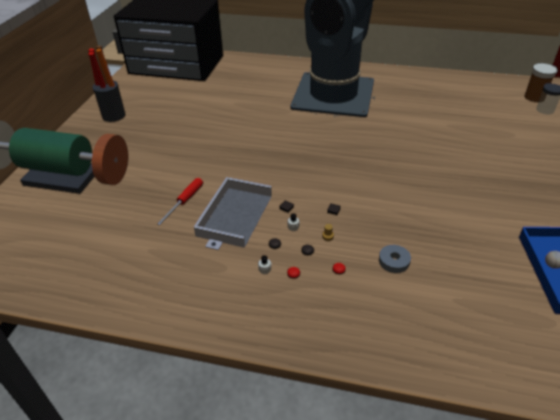

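Top view:
- **Dark stones:** round at (236,182) and (274,185), square at (214,255) and (273,249).
- **Red look-alikes:** (198,160) and (245,146). These are to be left alone.
- **Bottles:** (258,215) and (277,143). The one at (258,215) is nearer the base (base lies at image bottom) and stands between the near stones, so it is the listed one.
- **Other objects:** hub (214,207), wheel (138,182), and the pen opening on the image's left.

I'll measure these and confirm them in one enlarged crop.

```bash
python3 - <<'E'
from h import *
im=cv2.imread('pics/top0.png');cr=im[120:290,110:380]
cv2.imwrite('pics/crop.png',cv2.resize(cr,None,fx=2.9,fy=2.9,interpolation=cv2.INTER_CUBIC))
m=cams.camera_model('top')
hsv=cv2.cvtColor(im,cv2.COLOR_BGR2HSV);
def cen(mask,lo,hi,nm,z):
    n,l,st,c=cv2.connectedComponentsWithStats(mask.astype('uint8'))
    for i in range(1,n):
        if lo<st[i,4]<hi and 120<c[i][0]<430 and 120<c[i][1]<300:
            print(nm,st[i,4],np.round(c[i],1),np.round(ray(m,*c[i],z)*1000,1)[:2])
            cnt=max(cv2.findContours((l==i).astype('uint8'),0,1)[0],key=cv2.contourArea)
            if nm in('dark','grey'):
                b=cv2.minAreaRect(cnt);print('   ',np.round(b[1],1),round(b[2],1),np.round([ray(m,*p,0.03 if st[i,4]>2500 else z)[:2]*1000 for p in cv2.boxPoints(b)]).tolist())
V=hsv[:,:,2];S=hsv[:,:,1]
cen(V<75,60,500,'dark',0.011)
cen((S>200)&(V>120)&((hsv[:,:,0]<8)|(hsv[:,:,0]>172)),60,3000,'red',0.01)
cen((S<60)&(V>190),30,400,'white',0.03)
cen((hsv[:,:,0]>17)&(S>180)&(V>80),30,400,'brass',0.02)
cen((S<75)&(V>60),800,20000,'grey',0.0)
E
```

```text
dark 71 [151.  185.9] [659.3 196.3]
    [11.9 31.3] 16.7 [[635.0, 217.0], [690.0, 203.0], [685.0, 182.0], [629.0, 196.0]]
dark 147 [235.3 181.3] [671.5  41.6]
    [13. 14.] 90.0 [[683.0, 55.0], [684.0, 30.0], [659.0, 29.0], [659.0, 55.0]]
dark 145 [274.1 184.2] [667.9 -30.2]
    [13. 14.] 90.0 [[679.0, -17.0], [680.0, -43.0], [655.0, -43.0], [655.0, -17.0]]
dark 138 [361.  227.8] [ 590.8 -192.5]
    [ 6.3 92.4] 2.7 [[506.0, -184.0], [676.0, -190.0], [676.0, -201.0], [505.0, -196.0]]
red 138 [244.8 145. ] [739.8  25.9]
red 137 [197.2 159.8] [709.8 113.1]
red 525 [401.2 252. ] [ 547.7 -268. ]
brass 43 [217.7 208.2] [620.7  71.4]
grey 902 [136.  181.8] [667.3 227.3]
    [34. 34.] 90.0 [[698.0, 260.0], [700.0, 197.0], [636.0, 195.0], [634.0, 258.0]]
grey 6939 [333.8 225.2] [ 594.7 -143.4]
    [ 65.3 122.5] 6.3 [[490.0, -71.0], [710.0, -91.0], [700.0, -209.0], [479.0, -188.0]]
```

View pics/crop.png

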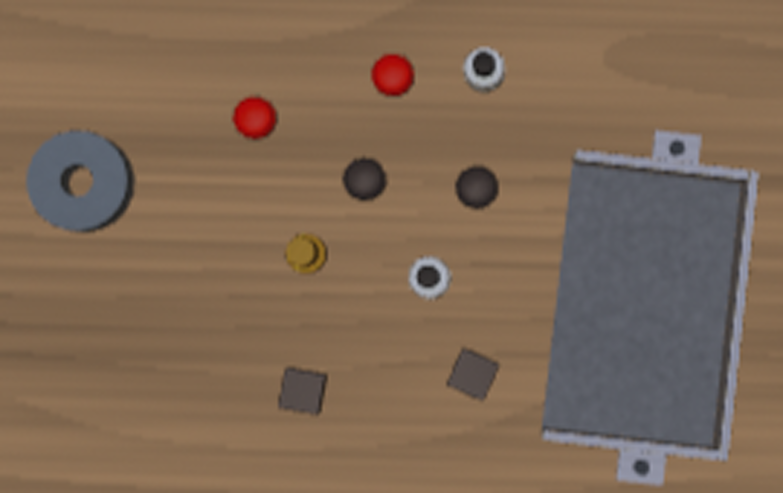

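```bash
python3 - <<'E'
from h import *
m=cams.camera_model('top')
P={'o1':((576,153),.03),'o2':((544,437),.03),'b1':((757,173),.03),'b2':((726,458),.03),'c':((364.5,179),.008),'a':((477,187),.008),'sqfar':((303,391),.011),'sqnear':((473,374),.011),'bottlecap':((428,276),.04),'bottlebody':((429,277),.028),'hubtop':((301,252),.034),'hubfoot':((308,254),.006),'wheel':((79,181),.02)}
W={}
for k,((x,y),z) in P.items():
    W[k]=ray(m,110+x/2.9,120+y/2.9,z)[:2];print(k,np.round(W[k]*1000,1))
o=(W['o1']+W['o2'])/2;b=(W['b1']+W['b2'])/2
print('len',np.linalg.norm(W['o1']-W['o2']),np.linalg.norm(b-o))
ux=(W['o1']-W['o2']);ux/=np.linalg.norm(ux);uy=np.array([-ux[1],ux[0]])
uy2=(o-b)/np.linalg.norm(o-b)
print('o',o,'ux',ux,'uy',uy,uy2)
for k in W: print(k,np.round([(W[k]-o)@ux*1000,(W[k]-o)@uy*1000]))
s=readout.sense();Rm=R.from_rotvec(s['ee_rot']).as_matrix();print(Rm.round(3))
E
```

```text
o1 [688.2 -92.6]
o2 [511.1 -76.3]
b1 [ 678.4 -206.4]
b2 [ 500.5 -189.4]
c [671.   41.1]
a [667.6 -30.9]
sqfar [535.4  75.9]
sqnear [548.3 -31.2]
bottlecap [608.9  -2.5]
bottlebody [608.7  -2.6]
hubtop [622.2  76.6]
hubfoot [622.3  76. ]
wheel [664.3 219. ]
len 0.17786511138928163 0.11391491609224624
o [ 0.59969351 -0.08445091] ux [ 0.99576441 -0.09194146] uy [0.09194146 0.99576441] [0.09007154 0.9959353 ]
o1 [89.  0.]
o2 [-89.   0.]
b1 [  90. -114.]
b2 [ -89. -114.]
c [ 60. 132.]
a [63. 60.]
sqfar [-79. 154.]
sqnear [-56.  48.]
bottlecap [ 2. 82.]
bottlebody [ 1. 82.]
hubtop [  8. 162.]
hubfoot [  8. 162.]
wheel [ 36. 308.]
[[-0.91   0.414 -0.001]
 [ 0.414  0.91  -0.001]
 [-0.    -0.001 -1.   ]]
```

```bash
cat >> h.py <<'E'
PO=np.array([.5997,-.0845]);UX=np.array([.9958,-.0919]);UY=np.array([.0919,.9958])
def goal(x,y,z,yaw=0):
    "pen mm, z mm, yaw deg about tool z from pen-aligned -> turn, shift from now"
    s=readout.sense();A=R.from_rotvec(s['ee_rot'])
    B=np.eye(3);B[:2,0]=UY;B[:2,1]=UX;B[2,2]=-1
    T=R.from_matrix(B)*R.from_euler('z',yaw,degrees=True)
    p=np.r_[PO+(UX*x+UY*y)/1000,z/1000]
    print(np.round((A.inv()*T).as_rotvec(degrees=True),1),np.round(A.inv().apply(p-s['ee_pos'])*1000,1),'now z',s['ee_pos'][2].round(4),s['ft_force'].round(1))
E
python3 -c "
from h import *
goal(61,97,80)"
```

```text
[-0.1  0.1 70.8] [-606.6 -391.4  151.1] now z 0.2305 [-0.1 -0.2 -0.4]
```

Emit:
{"fn": "play_rows", "kwargs": {"motion": [[[0,0,71],[-607,-391,120],0.18],[[0,0,71],[-607,-391,120],0.18],[[0,0,71],[-607,-391,120],0.18],[[0,0,71],[-607,-391,120],0.18],[[0,0,71],[-607,-391,120],0.18],[[0,0,71],[-607,-391,120],0.18],[[0,0,71],[-607,-391,120],0.18],[[0,0,71],[-607,-391,120],0.18],[[0,0,71],[-607,-391,120],0.18],[[0,0,71],[-607,-391,120],0.18]]}}

```text
time: 1.1
ee_pos: [0.5469, 0.1982, 0.1488]
ee_rot: [-2.326, -2.112, 0.001]
ft_force: [1.2, 0.3, 0.7]
finger_gap: 0.178
finger_force: 0.0
```

```bash
python3 -c "
from h import *
goal(61,97,80)"
```

```text
[-0.   0.  -0.2] [-179.   140.3   68.8] now z 0.1488 [1.2 0.3 0.7]
```

Emit:
{"fn": "play_rows", "kwargs": {"motion": [[[0,0,0],[-179,140,60],0.18],[[0,0,0],[-179,140,60],0.18],[[0,0,0],[-179,140,60],0.18],[[0,0,0],[-179,140,60],0.18],[[0,0,0],[-179,140,60],0.18],[[0,0,0],[-179,140,60],0.18],[[0,0,0],[-179,140,60],0.18],[[0,0,0],[-179,140,60],0.18]]}}

```text
time: 1.9
ee_pos: [0.6682, 0.0098, 0.0892]
ee_rot: [-2.322, -2.114, -0.0]
ft_force: [0.1, 0.4, -0.0]
finger_gap: 0.178
finger_force: 0.0
```

```bash
python3 -c "
from h import *
goal(61,97,4)
m=cams.camera_model('wrist');print(m['fx'],np.round(m['hand_eye'],3).tolist())
snap('wrist','w1.png')"
```

```text
[-0.  -0.1 -0.1] [-3.2  1.6 85.2] now z 0.0892 [ 0.1  0.4 -0. ]
291.0097353491788 [[0.001, -0.961, -0.275, 0.07], [1.0, 0.0, 0.0, -0.0], [-0.0, -0.275, 0.961, -0.143], [0.0, 0.0, 0.0, 1.0]]
```

View pics/w1.png

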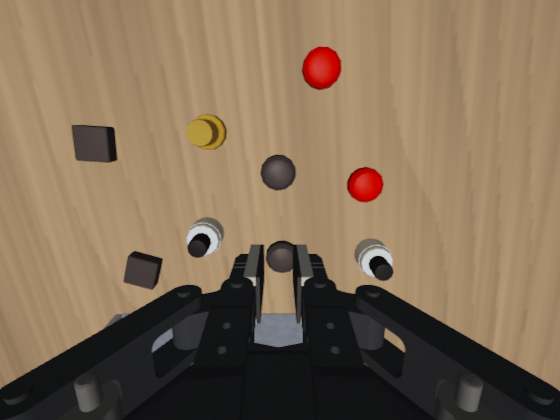

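The wrist view shows the fingers centred at column 280, in line with stone_a at (282,256) and stone_c at (278,172). The bottle is at (203,240) and the hub at (207,131), both clear. I'll cross-check these positions by ray.

```bash
cat >> h.py <<'E'
def wpen(pts,z=.008):
    s=readout.sense();A=np.eye(4);A[:3,:3]=R.from_rotvec(s['ee_rot']).as_matrix();A[:3,3]=s['ee_pos']
    m=cams.camera_model('wrist');T=A@np.array(m['hand_eye'])
    for p in pts:
        q=ray(m,*p,z,T)[:2]-PO;print(p,np.round([q@UX*1000,q@UY*1000]))
E
python3 -c "
from h import *
wpen([(282,257),(278,172),(94,143),(143,270)])
wpen([(205,232)],.03)"
```

```text
(282, 257) [62. 64.]
(278, 172) [ 59. 136.]
(94, 143) [-79. 158.]
(143, 270) [-56.  52.]
(205, 232) [ 5. 95.]
```

Both cameras agree within 4 mm. Descending behind stone_a.

Emit:
{"fn": "play_rows", "kwargs": {"motion": [[[0,0,0],[0,1,40],0.18],[[0,0,0],[0,1,70],0.18],[[0,0,0],[0,1,80],0.18],[[0,0,0],[0,1,85],0.18],[[0,0,0],[0,1,85],0.18],[[0,0,0],[0,1,85],0.18]]}}

```text
time: 2.55
ee_pos: [0.6706, 0.0082, 0.0059]
ee_rot: [2.323, 2.113, 0.003]
ft_force: [0.4, -0.2, -0.5]
finger_gap: 0.18
finger_force: 0.0
```

```bash
python3 -c "
from h import *
goal(50,-45,4)"
```

```text
[ 0.1 -0.  -0.2] [-143.9  -11.7    1.8] now z 0.0059 [ 0.4 -0.2 -0.5]
```

Emit:
{"fn": "play_rows", "kwargs": {"motion": [[[0,0,0],[-10,0,2],0.18],[[0,0,0],[-20,-1,2],0.18],[[0,0,0],[-32,-3,2],0.18],[[0,0,0],[-44,-5,2],0.18],[[0,0,0],[-56,-7,2],0.18],[[0,0,0],[-68,-9,2],0.18],[[0,0,0],[-80,-10,2],0.18],[[0,0,0],[-92,-11,2],0.18],[[0,0,0],[-104,-12,2],0.18],[[0,0,0],[-116,-12,2],0.18]]}}

```text
time: 3.55
ee_pos: [0.6464, -0.1073, 0.0023]
ee_rot: [-2.325, -2.113, 0.0]
ft_force: [-0.1, 1.1, 1.0]
finger_gap: 0.178
finger_force: 0.4
```

Emit:
{"fn": "play_rows", "kwargs": {"motion": [[[0,0,0],[-10,0,0],0.18],[[0,0,0],[-18,0,0],0.18],[[0,0,0],[-24,0,0],0.18],[[0,0,0],[-24,0,0],0.18],[[0,0,0],[-14,0,-5],0.18],[[0,0,0],[-10,0,-45],0.18],[[0,0,0],[-10,0,-80],0.18],[[0,0,0],[-10,0,-80],0.18]]}}

```text
time: 4.35
ee_pos: [0.6489, -0.115, 0.0875]
ee_rot: [2.319, 2.111, 0.009]
ft_force: [0.8, -0.4, -0.1]
finger_gap: 0.184
finger_force: 0.0
```

```bash
python3 -c "
from h import *
goal(-56,94,60)
snap('top','top1.png')"
```

```text
[ 0.4 -0.  -0.1] [ 119.7 -108.2   26.6] now z 0.0875 [ 0.8 -0.4 -0.1]
```

View pics/top1.png

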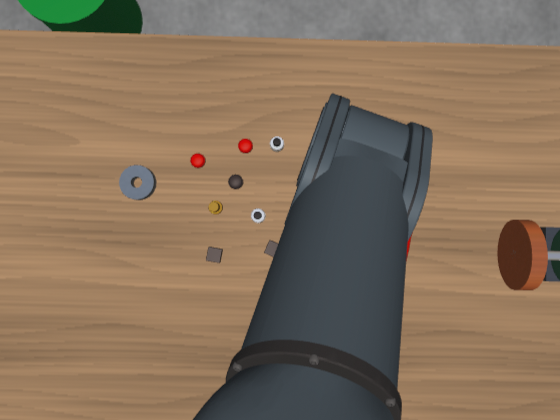

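Stone_a has left its place. The bottle (258,215), hub (214,207), stone_c (236,182) and both squares are unmoved. Next is stone_c.

Emit:
{"fn": "play_rows", "kwargs": {"motion": [[[0,0,0],[40,8,0],0.18],[[0,0,0],[85,8,0],0.18],[[0,0,0],[130,8,0],0.18],[[0,0,0],[170,8,0],0.18],[[0,0,0],[198,8,0],0.18],[[0,0,0],[198,8,0],0.18],[[0,0,0],[198,8,10],0.18],[[0,0,0],[198,8,10],0.18]]}}

```text
time: 5.2
ee_pos: [0.6711, 0.0792, 0.0702]
ee_rot: [-2.324, -2.112, 0.005]
ft_force: [-0.6, -0.6, -0.6]
finger_gap: 0.18
finger_force: 0.0
```

```bash
python3 -c "
from h import *
goal(60,172,4)"
```

```text
[-0.2  0.1 -0.2] [ 2.5  4.2 66.2] now z 0.0702 [-0.6 -0.6 -0.6]
```

Emit:
{"fn": "play_rows", "kwargs": {"motion": [[[0,0,0],[2,4,35],0.18],[[0,0,0],[2,4,60],0.18],[[0,0,0],[2,4,67],0.18],[[0,0,0],[2,4,67],0.18],[[0,0,0],[-8,4,67],0.18],[[0,0,0],[-18,4,67],0.18],[[0,0,0],[-30,3,67],0.18],[[0,0,0],[-42,3,67],0.18],[[0,0,0],[-54,2,67],0.18],[[0,0,0],[-66,1,67],0.18]]}}

```text
time: 6.2
ee_pos: [0.6679, 0.014, 0.0062]
ee_rot: [2.324, 2.113, 0.003]
ft_force: [0.4, 5.0, 6.7]
finger_gap: 0.182
finger_force: 3.3
```

```bash
python3 -c "
from h import *
goal(40,-15,3)"
```

```text
[ 0.1 -0.1 -0.2] [-119.4  -18.5    3. ] now z 0.0062 [0.4 5.  6.7]
```

```bash
python3 -c "
from h import *
im=snap('wrist','w2.png');print(readout.sense()['ft_force'].round(1),readout.sense()['ee_pos'])"
```

```text
[0.5 1.4 5.2] [0.66744268 0.0108775  0.00628103]
```

View pics/w2.png

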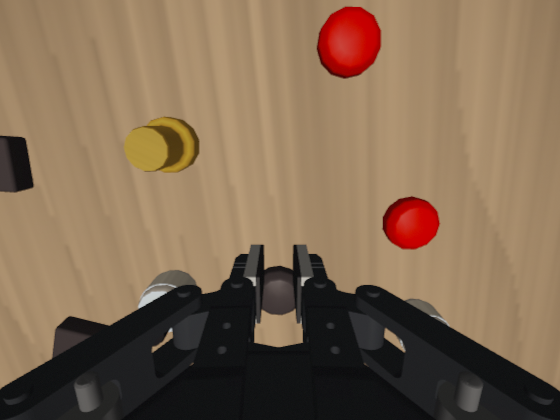

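```bash
python3 -c "
from h import *
wpen([(280,290)]);goal(0,0,0)"
```

```text
(280, 290) [59. 84.]
[ 0.1  0.  -0.3] [-101.5  -58.2    6.3] now z 0.0063 [0.5 1.4 5.2]
```

The stone is cradled ahead of the tips but slightly under the dome edge, since the tips are about 4 mm too high. I'll back off, lower and continue.

Emit:
{"fn": "play_rows", "kwargs": {"motion": [[[0,0,0],[10,0,0],0.18],[[0,0,0],[12,0,4],0.18],[[0,0,0],[12,0,4],0.18],[[0,0,0],[4,0,4],0.18],[[0,0,0],[-6,-1,4],0.18],[[0,0,0],[-18,-3,4],0.18],[[0,0,0],[-30,-5,4],0.18],[[0,0,0],[-42,-7,4],0.18],[[0,0,0],[-54,-9,4],0.18],[[0,0,0],[-66,-11,4],0.18]]}}

```text
time: 7.25
ee_pos: [0.6497, -0.0517, 0.0014]
ee_rot: [2.325, 2.113, -0.0]
ft_force: [0.2, -0.2, -0.4]
finger_gap: 0.178
finger_force: 0.0
```

```bash
python3 -c "
from h import *
goal(40,-15,3)"
```

```text
[ 0.   0.  -0.2] [-52.3  -6.5  -1.6] now z 0.0014 [ 0.2 -0.2 -0.4]
```

Emit:
{"fn": "play_rows", "kwargs": {"motion": [[[0,0,0],[-12,-1,-1],0.18],[[0,0,0],[-24,-3,-1],0.18],[[0,0,0],[-34,-4,-1],0.18],[[0,0,0],[-42,-5,-1],0.18],[[0,0,0],[-48,-6,-1],0.18],[[0,0,0],[-48,-6,-1],0.18],[[0,0,0],[-38,-6,-10],0.18],[[0,0,0],[-34,-6,-50],0.18],[[0,0,0],[-34,-6,-75],0.18],[[0,0,0],[-34,-6,-75],0.18]]}}

```text
time: 8.25
ee_pos: [0.6435, -0.082, 0.0807]
ee_rot: [2.319, 2.113, 0.008]
ft_force: [0.9, -0.7, -0.2]
finger_gap: 0.179
finger_force: 0.0
```

```bash
python3 -c "
from h import *
goal(-56,90,60)"
```

```text
[ 0.4 -0.  -0.1] [ 83.4 -99.6  20.1] now z 0.0807 [ 0.9 -0.7 -0.2]
```

Emit:
{"fn": "play_rows", "kwargs": {"motion": [[[0,0,0],[30,-40,0],0.18],[[0,0,0],[60,-80,0],0.18],[[0,0,0],[84,-100,10],0.18],[[0,0,0],[84,-100,20],0.18],[[0,0,0],[84,-100,20],0.18],[[0,0,0],[84,-100,20],0.18]]}}

```text
time: 8.85
ee_pos: [0.55, 0.0091, 0.0563]
ee_rot: [2.324, 2.112, -0.0]
ft_force: [-0.1, -0.6, -0.4]
finger_gap: 0.179
finger_force: 0.0
```

```bash
python3 -c "
from h import *
goal(-56,90,3);snap('wrist','w3.png')"
```

```text
[ 0.   0.  -0.2] [ 1.4  2.1 53.3] now z 0.0563 [-0.1 -0.6 -0.4]
```

View pics/w3.png

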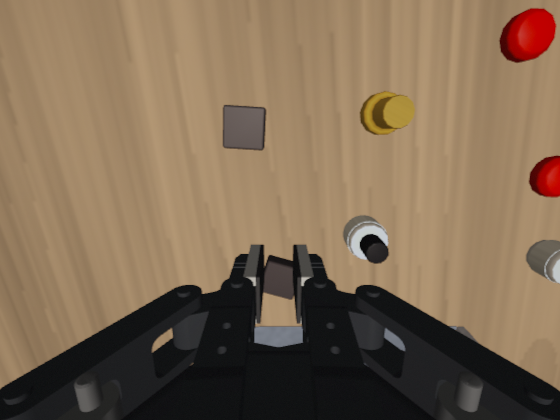

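Stone_b is at (281,278), straight ahead of the tips. The bottle at (368,240) is well to the side and stone_d is at (244,128). Descend and push.

Emit:
{"fn": "play_rows", "kwargs": {"motion": [[[0,0,0],[1,1,35],0.18],[[0,0,0],[1,1,52],0.18],[[0,0,0],[1,1,54],0.18],[[0,0,0],[1,1,54],0.18],[[0,0,0],[-8,1,54],0.18],[[0,0,0],[-16,2,54],0.18],[[0,0,0],[-26,2,54],0.18],[[0,0,0],[-38,3,54],0.18],[[0,0,0],[-50,3,54],0.18],[[0,0,0],[-62,4,54],0.18]]}}

```text
time: 9.9
ee_pos: [0.5471, -0.054, 0.0025]
ee_rot: [2.325, 2.112, -0.0]
ft_force: [1.1, -0.2, 0.1]
finger_gap: 0.175
finger_force: 0.2
```

```bash
python3 -c "
from h import *
goal(-50,-45,3)"
```

```text
[ 0.   0.  -0.2] [-70.5   5.4  -0.5] now z 0.0025 [ 1.1 -0.2  0.1]
```

Emit:
{"fn": "play_rows", "kwargs": {"motion": [[[0,0,0],[-12,1,0],0.18],[[0,0,0],[-24,2,0],0.18],[[0,0,0],[-36,4,0],0.18],[[0,0,0],[-48,5,0],0.18],[[0,0,0],[-58,5,0],0.18],[[0,0,0],[-66,5,0],0.18],[[0,0,0],[-66,5,0],0.18],[[0,0,0],[-56,5,-10],0.18],[[0,0,0],[-50,5,-50],0.18],[[0,0,0],[-50,5,-75],0.18]]}}

```text
time: 10.9
ee_pos: [0.5481, -0.1, 0.0794]
ee_rot: [-2.321, -2.116, -0.002]
ft_force: [-0.5, -0.8, -0.6]
finger_gap: 0.18
finger_force: 0.0
```

```bash
python3 -c "
from h import *
goal(-84,190,60,-11)"
```

```text
[  0.   -0.1 -11. ] [210.2 -34.1  19.6] now z 0.0794 [-0.5 -0.8 -0.6]
```

Emit:
{"fn": "play_rows", "kwargs": {"motion": [[[0,0,-5],[50,-10,0],0.18],[[0,0,-11],[100,-20,0],0.18],[[0,0,-11],[150,-30,0],0.18],[[0,0,-11],[195,-36,0],0.18],[[0,0,-11],[213,-36,10],0.18],[[0,0,-11],[213,-36,20],0.18],[[0,0,-11],[213,-36,20],0.18],[[0,0,-11],[213,-36,20],0.18]]}}

```text
time: 11.7
ee_pos: [0.5317, 0.111, 0.0573]
ee_rot: [2.113, 2.324, -0.002]
ft_force: [-0.0, 0.0, 0.2]
finger_gap: 0.176
finger_force: 0.0
```

```bash
python3 -c "
from h import *
goal(-86,193,3,-11)"
```

```text
[-0.   0.1 -0.3] [ 4.6  0.6 54.3] now z 0.0573 [-0.   0.   0.2]
```

Emit:
{"fn": "play_rows", "kwargs": {"motion": [[[0,0,0],[4,0,35],0.18],[[0,0,0],[4,0,53],0.18],[[0,0,0],[4,0,55],0.18],[[0,0,0],[4,0,55],0.18],[[0,0,0],[-6,0,55],0.18],[[0,0,0],[-14,0,55],0.18],[[0,0,0],[-24,0,55],0.18],[[0,0,0],[-36,0,55],0.18],[[0,0,0],[-48,0,55],0.18],[[0,0,0],[-60,0,55],0.18]]}}

```text
time: 12.7
ee_pos: [0.5379, 0.0515, 0.0025]
ee_rot: [2.112, 2.326, -0.0]
ft_force: [-0.1, 0.7, -0.7]
finger_gap: 0.181
finger_force: 0.1
```

```bash
python3 -c "
from h import *
goal(-43,-17,3,-11)"
```

```text
[ 0.   0.  -0.2] [-150.     3.    -0.5] now z 0.0025 [-0.1  0.7 -0.7]
```

Emit:
{"fn": "play_rows", "kwargs": {"motion": [[[0,0,0],[-12,0,0],0.18],[[0,0,0],[-24,0,0],0.18],[[0,0,0],[-36,1,0],0.18],[[0,0,0],[-48,1,0],0.18],[[0,0,0],[-60,1,0],0.18],[[0,0,0],[-72,2,0],0.18],[[0,0,0],[-84,2,0],0.18],[[0,0,0],[-96,3,0],0.18],[[0,0,0],[-106,3,0],0.18],[[0,0,0],[-116,3,0],0.18]]}}

```text
time: 13.7
ee_pos: [0.5521, -0.0631, 0.0023]
ee_rot: [-2.111, -2.326, -0.0]
ft_force: [-0.6, 0.4, 0.0]
finger_gap: 0.177
finger_force: 0.1
```

Emit:
{"fn": "play_rows", "kwargs": {"motion": [[[0,0,0],[-10,0,0],0.18],[[0,0,0],[-20,0,0],0.18],[[0,0,0],[-28,0,0],0.18],[[0,0,0],[-30,0,0],0.18],[[0,0,0],[-30,0,0],0.18],[[0,0,0],[-20,0,-8],0.18],[[0,0,0],[-10,0,-50],0.18],[[0,0,0],[20,0,-90],0.18],[[0,0,0],[60,0,-130],0.18],[[0,0,0],[100,0,-150],0.18]]}}

```text
time: 14.7
ee_pos: [0.5426, 0.0379, 0.1549]
ee_rot: [2.111, 2.324, 0.004]
ft_force: [0.9, 0.4, -1.0]
finger_gap: 0.184
finger_force: 0.0
```

Emit:
{"fn": "play_rows", "kwargs": {"motion": [[[0,0,0],[50,0,0],0.18],[[0,0,0],[100,0,0],0.18],[[0,0,0],[150,0,0],0.18],[[0,0,0],[200,0,0],0.18],[[0,0,0],[230,0,0],0.18],[[0,0,0],[230,0,0],0.18],[[0,0,0],[230,0,0],0.18]]}}

```text
time: 15.4
ee_pos: [0.519, 0.2667, 0.152]
ee_rot: [-2.108, -2.329, 0.0]
ft_force: [0.4, 0.0, -0.0]
finger_gap: 0.176
finger_force: 0.0
```

```bash
python3 -c "
from h import *
im=snap('top','t.png');c=im[120:290,110:380,::-1]
cv2.imwrite('pics/top2.png',cv2.resize(c,None,fx=2.9,fy=2.9,interpolation=cv2.INTER_CUBIC))"
```

```text
(no output)
```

View pics/top2.png

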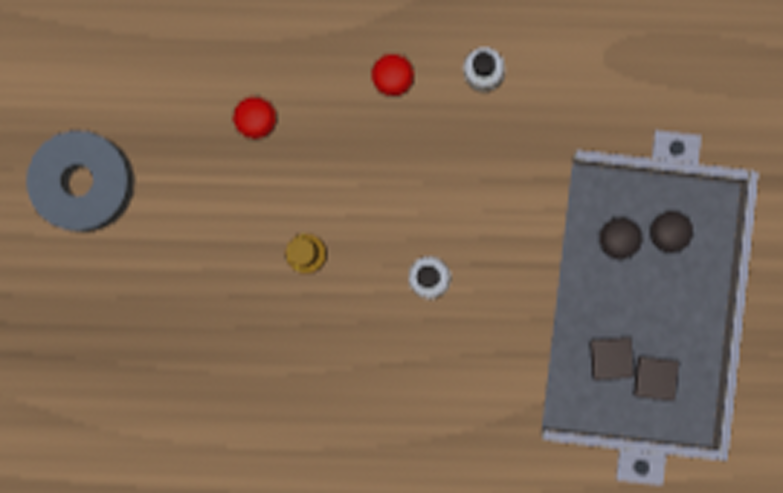

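All four stones are well inside the pen: rounds at crop (621,238) and (671,232), squares at (612,358) and (657,378). The bottle (428,276), hub (306,254) and wheel (79,181) are unmoved.

```bash
python3 -c "
from h import *
print(job.hand_in())"
```

```text
the job is handed in; nothing more can be done
None
```

I swept all four stones into the pen without lifting any and handed the job in at about 15 s; the last picture showed the bottle, hub and wheel where they began, and the screwdriver, outside that picture, was never approached.

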